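# Snap the lid on the food tub

### The arm

A 6-joint arm with a two-finger parallel gripper is mounted at the origin on the work surface. World frame = base frame: x ahead of the robot, y to its left, z up, the work surface at z = 0. Lengths are in mm, angles in rad, forces in N, time in s.
With the tool pointing down it reaches from about 400 to 925 mm from the base axis. Payload 12.5 kg.
Tool frame: the origin (TCP) lies midway between the tips of the shut fingers; the grasp point (between the pads) lies 19 mm behind it; z points along the fingers, y is the line along which they close (so a half turn about z gives the same grasp; the last joint's range is limited). The gripper opens to 95 mm and grips with 3 to 60 N. Pads are 20 mm wide; open, the fingers measure 119 mm over their backs; the gripper's body (75 mm by 180 mm) begins 59 mm behind the grasp point.
Start: joints at [1.108, 0.491, 1.559, -0, 1.092, -0.106], TCP at [218.284, 585.663, 193.561] pointing down, gripper open.
Joint ranges: [-3.1, 3.1], [-0.84, 2.19], [0.05, 2.79], [-1.13, 4.28], [0.06, 2.93], [-2.69, 2.69]. Speed limits (rad/s): [2.22, 2.22, 2.79, 3.14, 3.14, 3.14].

### API

Orientations are given as [roll, pitch, yaw] about the fixed x, y, z axes, in that order (R = Rz(yaw) Ry(pitch) Rx(roll)).
In Python, from cell import env gives the robot as it stands.
- The arm moves only by the tool arm_command, never from a script. Its argument "targets" is a list of rows, each a list of 5 numbers: the shift along the tool's x, y, z in mm, then the turn about the tool's z in degrees, then the opening, from 0 (shut) to 1 (fully open). In form: [[tx, ty, tz, roll, fingers], ...]. A call has 1 to 5 rows; each row is the pose to reach, as a shift and turn from the pose commanded when the call began, along the tool's axes at that moment; what a row does not reach only later rows make up. A row lasts 1/10 s, in which the tool goes at most 50 mm and 8.59 degrees, less where a joint would pass 70% of its speed; a pose out of reach is approached as far as the arm can. A call with a gripper value outside its range is refused whole. The fingers move at their own pace and stop on an object; the grip force is fixed at half the most. Time passes only in rows, so rows that repeat a pose let the fingers close. It gives the time, the measured TCP pose, the force, the opening and the grip force at its end, in the units of the state.
- env.state(): the state, without advancing time (a new reading comes with each control period).
- env.read_camera(name): name is "scene" or "top" or "wrist"; returns a dict with "frame" (400x640x3 uint8, red, green, blue), "vertical_fov" (degrees; the focal length in pixels is half the picture's height over the tangent of half this angle, whatever the lens; pixels are square), "cx", "cy" (the principal point, pixels), "world_from_camera" (4x4, takes a point from camera to world coordinates); the wrist camera has in their place "hand_eye" (4x4, takes a point from camera to tool coordinates, whose origin is the TCP and whose axes are the flange's). Camera axes: x right, y down, z forward; pixel columns grow to the right and rows downward; lengths in mm; the calibration is good to about 2 mm. The wrist camera is an equidistant fisheye: a pixel r from the principal point sees the ray r / f radians off the axis. A picture is of the moment at which its call begins: read the wrist's pose just before it. There is no depth.
- env.job_done(): hands the job in; it is judged then, once.
The state is a dict: "t": time; "joints": joint angles; "qvel": joint speeds; "tau": joint torques, N m; "eef_pos": TCP position; "tcp_rot": TCP orientation; "ft_force": force on the tool from outside, world axes, zero at the start; "moment": the same for the moment, N m; "opening": opening from 0.0 (shut) to 1.0 (fully open); "grip_force": force on a finger pad.
Only numpy, scipy, OpenCV 4.12 (cv2) and the standard library are available. Lean on these libraries where they do the work, as an engineer would, in place of code of your own. Each camera call takes 0.05 s, during which the arm holds its last target. There are 200 camera calls.

### The job

Take the purple lid off the sloping draining rack by its handle, set it on the food tub of mandarins and press it down until it sits fully home all round and the clips at both ends have snapped over its edge. Do not drop the lid, do not push the tub across the counter, and leave the mug, the soap bottle and the spare tubs alone; let go when done.

Things in the scene. Friction and masses are not known exactly. Their poses are not given: they have to be found in the camera images.
- lid_handle (a point): Purple lid, 0.09 kg: plate 116 (x) x 160 (y) x 5 mm; below it a tapered plug 14 mm deep (94 x 138, at its foot 82 x 126); on top a dark bar handle 18 (x) x 60 (y) x 24 high (z). This point: handle centre, 17 mm above the plate's underside. z out of its top. Same after a half turn about z. It starts on the rack leaning 28 deg, x up the slope, z up and towards the robot.
- tub_mouth (a point): Pale open food tub of mandarins, loose on the counter, 0.6 kg: 106 (x) x 150 (y) x 60 mm high outside, walls 4 mm, mouth 98 x 142. This point: centre of the mouth at rim height; z up. The lid's plate rests on the rim when home, long sides together (handle centre then 17 mm above this point). A dark spring clip stands at each short end (see clip_left).
- clip_left (a joint): Spring clip at the tub's +y end, 40 mm wide, rising 28 mm above the rim. Slides outward: 0 = rest, to 0.010 m; springs back. The clips' sloping inner faces (170 mm apart at the top, 150 at the catch) guide the plate's edge down, give way, then snap over it, 2 mm above the plate when home. Pressing both takes 5 to 15 N in all.
- clip_right (a joint): The same clip at the tub's -y end, 0 = rest, grows outward to 0.010 m.
- rack: White draining rack, fixed, about 160 x 190 mm, 90 mm high; its face slopes 28 deg from level, rising along its x (away from the robot), with a lip at the lower edge that stops the lid sliding and stays below the lid's top face. Origin on the counter under the middle of the slope; z up.
- mug: White mug, 80 mm across, 90 mm high, a bystander; origin at the centre of its underside.
- soap: Green soap bottle, 64 mm across, 170 mm high, a bystander; origin at the centre of its underside.
- spare_tubs: Nest of spare empty tubs, 112 x 156 mm, 84 mm high, a bystander; origin at the centre of its underside.
There are look-alikes about, which are no part of the job. What is shaped like the part that bears lid_handle but yellow is not meant. What is shaped like the part that bears tub_mouth but pink is not meant.

How it is judged:
By the outcome, as a careful person would: the job done as asked, in the order asked, and still so for the second after the job is handed in, with the robot touching nothing.
It also fails if it takes over 48 s, if anything falls off the work surface, if the arm or the gripper's body presses on something with over 40 N, if the wrist force passes 120 N, or if a joint passes its speed limit or range.

## Working session

There is one attempt and no reset: what is moved stays moved. The work goes in short steps, Python scripts to look and compute and a tool call to move; the robot and the scene stay as the last step left them, time stands still between calls to the robot, and variables do not carry over. Pictures are saved under pics/ and viewed, at most 10 in all, crops included, and the job is handed in when it is done.

Besides the shell and the picture viewer there is one more tool, called after "Emit:" as a command line: name --pt "numbers of a row" for each row, then --argument value for the rest. arm_command: Moves the arm, as the interface text tells. Its arguments: {"type":"object","properties":{"targets":{"type":"array","items":{"type":"array","items":{"type":"number"}}}},"required":["targets"]}

```bash
mkdir -p pics; ls; cat > h.py <<'E'
import numpy as np, cv2
from cell import env
def save(n,im,): cv2.imwrite('pics/'+n+'.png',cv2.cvtColor(im,cv2.COLOR_RGB2BGR))
E
python3 - <<'E'
from h import *
import pickle
d={}
for n in('scene','top'):
    c=env.read_camera(n);d[n]=c;print(n,c['vertical_fov'],c['cx'],c['cy'],np.round(c['world_from_camera'],3).tolist())
pickle.dump(d,open('cams.pkl','wb'))
save('a_scene',d['scene']['frame']);save('a_top',d['top']['frame'])
s=env.state();print(s)
E
```

```text
pics
scene 49.217875373679526 324.2423975750974 204.58001354772816 [[-0.76, 0.371, -0.534, 1385.673], [0.65, 0.407, -0.642, 937.114], [-0.021, -0.835, -0.55, 899.889], [0.0, 0.0, 0.0, 1.0]]
top 51.63470570877334 320.55053830079544 203.4906443447947 [[-0.016, -0.984, 0.177, 351.705], [-1.0, 0.013, -0.022, 12.074], [0.02, -0.178, -0.984, 1357.385], [0.0, 0.0, 0.0, 1.0]]
{'t': 0.1, 'joints': array([ 1.10837657e+00,  4.91466571e-01,  1.55937464e+00,  1.49053497e-05,
        1.09168368e+00, -1.05585994e-01]), 'qvel': array([ 0.00019395, -0.00199589, -0.00293096,  0.00080223,  0.00121679,
        0.00011661]), 'tau': array([ 3.37524485e-03, -6.13624549e+01, -2.58609992e+01,  6.94777141e-02,
        4.70365933e-02, -4.45913224e-05]), 'eef_pos': array([218.18497166, 585.44117364, 193.04528899]), 'tcp_rot': array([-3.14066700e+00, -1.11395299e-04,  2.78475197e+00]), 'ft_force': array([ 0.46350621,  0.40682433, -0.14385605]), 'moment': array([-0.03341542, -0.02033514, -0.00918169]), 'grip_force': 0.0, 'opening': 1.0006921183553206}
```

View pics/a_scene.png

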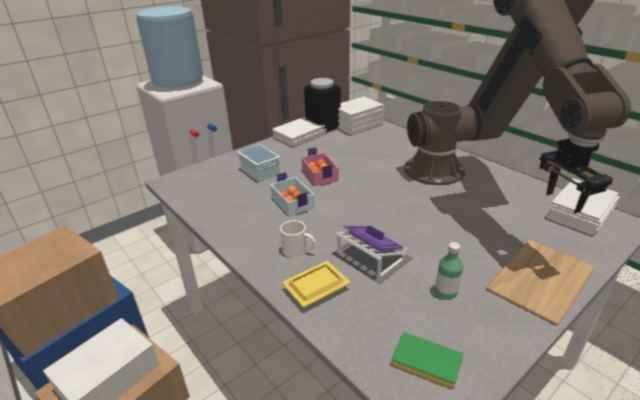

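View pics/a_top.png

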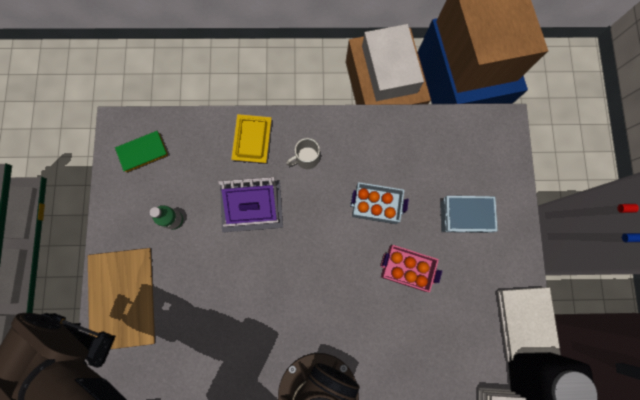

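The scene shows the purple lid on the rack (scene 372,240; top 249,205), with its yellow look-alike at top (252,139). The mandarin tub that fits is pale blue at top (379,202). The pink one at (411,267) is the look-alike, and the blue one at (470,214) holds no fruit. I'll confirm with a crop and get rough positions.

```bash
cat >> h.py <<'E'
def ray(c,uv,T=None):
    f=200/np.tan(np.radians(c['vertical_fov'])/2); d=np.array([(uv[0]-c['cx'])/f,(uv[1]-c['cy'])/f,1.])
    if T is not None:
        r=np.hypot(d[0],d[1]); d=np.array([d[0]/r*np.sin(r),d[1]/r*np.sin(r),np.cos(r)]) if r>0 else d
    else: T=c['world_from_camera']
    return T[:3,3],T[:3,:3]@d/np.linalg.norm(d)
def onz(c,uv,z,T=None):
    o,d=ray(c,uv,T); return o+d*(z-o[2])/d[2]
def tri(rs):
    A=sum(np.eye(3)-np.outer(d,d) for o,d in rs); b=sum((np.eye(3)-np.outer(d,d))@o for o,d in rs)
    p=np.linalg.solve(A,b); return p,[np.linalg.norm(np.cross(p-o,d)) for o,d in rs]
def toolT(s):
    from scipy.spatial.transform import Rotation as R
    T=np.eye(4);T[:3,:3]=R.from_euler('xyz',s['tcp_rot']).as_matrix();T[:3,3]=s['eef_pos'];return T
def wrist():
    s=env.state();c=env.read_camera('wrist');return s,c,toolT(s)@c['hand_eye']
def hue(im,lo,hi,smin=80,vmin=30):
    h=cv2.cvtColor(im,cv2.COLOR_RGB2HSV);return cv2.inRange(h,(lo,smin,vmin),(hi,255,255))
def blobs(m,amin=30):
    n,l,st,ce=cv2.connectedComponentsWithStats(m);return [(st[i].tolist(),np.round(ce[i],1).tolist()) for i in range(1,n) if st[i][4]>=amin],l
E
python3 - <<'E'
from h import *
import pickle
d=pickle.load(open('cams.pkl','rb'))
for n in d:
    print(n,'purple',blobs(hue(d[n]['frame'],125,150,60,20),8)[0])
t=d['top']
for nm,uv,z in(('lid',(249,206),75),('tub',(379,202),60),('clipL',(354,200),80),('clipR',(405,206),80),('mug',(307,152),90),('soap',(155,212),170),('pinkclipL',(385,254),80)):
    print(nm,np.round(onz(t,uv,z)))
print(tri([ray(t,(249,206)),ray(d['scene'],(376,233))]))
a=cv2.resize(t['frame'][160:300,200:460],None,fx=3,fy=3,interpolation=2)
save('b',a[:, :780])
E
```

```text
scene purple [([308, 148, 9, 7, 42], [312.1, 150.7]), ([323, 165, 9, 13, 80], [327.0, 171.3]), ([277, 173, 10, 8, 52], [281.3, 176.2]), ([298, 192, 9, 15, 97], [302.1, 199.2]), ([344, 226, 58, 25, 694], [372.7, 237.4])]
top purple [([221, 185, 56, 39, 1867], [248.8, 203.9]), ([351, 190, 5, 13, 41], [353.3, 196.4]), ([403, 199, 6, 13, 57], [405.2, 205.0]), ([383, 253, 6, 13, 46], [385.7, 258.8]), ([434, 270, 8, 13, 71], [437.7, 276.0])]
lid [578. 207.  75.]
tub [ 588. -205.   60.]
clipL [ 592. -123.   80.]
clipR [ 571. -283.   80.]
mug [747.  24.  90.]
soap [547. 463. 170.]
pinkclipL [ 421. -213.   80.]
(array([575.98425294, 208.00946415,  79.29269792]), [np.float64(1.5782011276204024), np.float64(1.57820112762035)])
```

View pics/b.png

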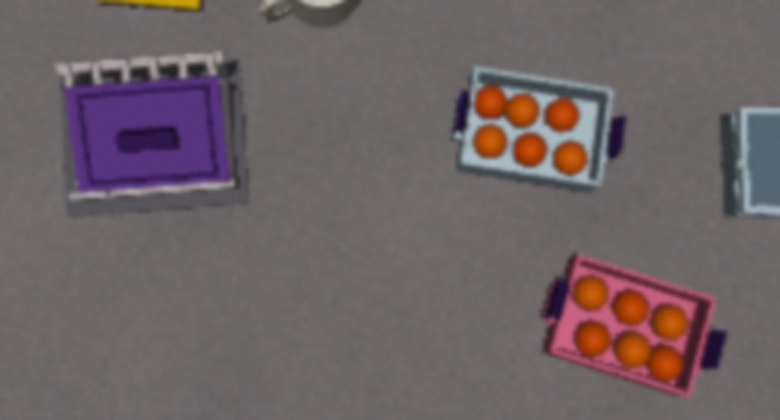

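The crop confirms it: the purple lid with dark handle is at crop (148,137), and the pale tub with mandarins and clips at both ends is at crop (535,128), not the pink one. Next I'll move over the lid.

Emit:
arm_command --pt "-45 -23 -5 0 1" --pt "-90 -46 -10 0 1" --pt "-135 -69 -15 0 1" --pt "-180 -92 -20 0 1" --pt "-225 -114 -25 0 1"

```text
t: 0.6
eef_pos: [387.8, 401.1, 218.2]
tcp_rot: [-3.141, -0.0, 2.785]
ft_force: [0.9, 0.2, 0.1]
opening: 0.998
grip_force: 0.0
```

Emit:
arm_command --pt "-45 -23 -5 0 1" --pt "-90 -46 -10 0 1" --pt "-135 -69 -15 0 1" --pt "-180 -92 -20 0 1" --pt "-225 -114 -25 0 1"

```text
t: 1.1
eef_pos: [556.5, 218.0, 242.9]
tcp_rot: [-3.141, -0.0, 2.785]
ft_force: [1.1, 0.3, -0.1]
opening: 0.996
grip_force: 0.0
```

Emit:
arm_command --pt "0 0 0 -8 1" --pt "0 0 0 -16 1" --pt "0 0 0 -22 1" --pt "0 0 0 -22 1" --pt "0 0 0 -22 1"

```text
t: 1.6
eef_pos: [555.4, 219.9, 242.7]
tcp_rot: [3.142, -0.0, -3.118]
ft_force: [-0.0, -0.6, 0.4]
opening: 1.001
grip_force: 0.0
```

```bash
python3 - <<'E'
from h import *
import pickle
s,c,T=wrist();pickle.dump((s,c,T),open('w1.pkl','wb'))
print(s['t'],s['eef_pos'],s['tcp_rot'],c['vertical_fov'],c['cx'],c['cy'],np.round(c['hand_eye'],3).tolist())
save('w1',c['frame'])
print(blobs(hue(c['frame'],125,150,60,20),30)[0])
E
```

```text
1.6 [555.42294746 219.89154223 242.66354771] [ 3.14159213e+00 -3.77970146e-04 -3.11752164e+00] 65.70646984690485 315.19084622517215 195.9566473121246 [[0.001, -0.965, -0.264, 72.159], [1.0, 0.001, -0.0, 0.084], [0.0, -0.264, 0.965, -192.121], [0.0, 0.0, 0.0, 1.0]]
[([0, 59, 3, 16, 31], [0.6, 64.8]), ([32, 70, 28, 26, 558], [45.7, 82.6]), ([242, 152, 133, 96, 11801], [307.1, 200.4]), ([18, 174, 15, 26, 309], [24.9, 187.0]), ([83, 190, 22, 33, 526], [93.6, 204.5])]
```

View pics/w1.png

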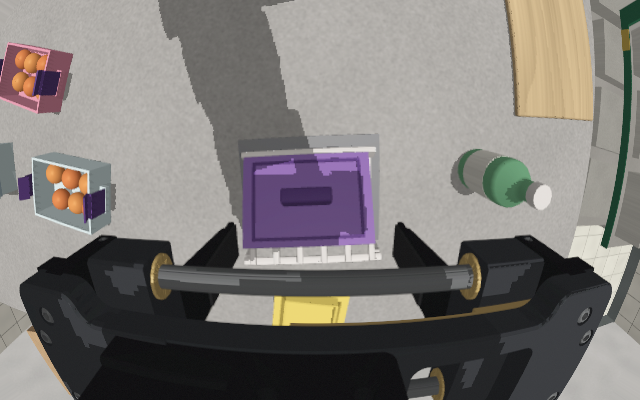

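The wrist view shows the purple plate at about x 242–375, y 152–248, with the handle at (306,196). I'll fit the plate quad and run PnP using its known size.

```bash
cat >> h.py <<'E'
def quad(m):
    """corners of a convex blob by fitting lines to its 4 sides"""
    ct=max(cv2.findContours(m,cv2.RETR_EXTERNAL,cv2.CHAIN_APPROX_NONE)[0],key=cv2.contourArea)
    h=cv2.convexHull(ct);e=0.02*cv2.arcLength(h,True);q=cv2.approxPolyDP(h,e,True)[:,0].astype(float)
    if len(q)!=4: q=cv2.boxPoints(cv2.minAreaRect(h)).astype(float)
    L=[];P=ct[:,0].astype(float)
    for i in range(4):
        a,b=q[i],q[(i+1)%4];u=(b-a)/np.linalg.norm(b-a);t=(P-a)@u/np.linalg.norm(b-a);dd=abs((P-a)@np.array([-u[1],u[0]]))
        s=P[(t>.1)&(t<.9)&(dd<4)];vx,vy,x,y=cv2.fitLine(s.astype(np.float32),cv2.DIST_HUBER,0,.01,.01).ravel();L.append(np.cross([x,y,1],[x+vx,y+vy,1]))
    r=[np.cross(L[i-1],L[i]) for i in range(4)];return np.array([p[:2]/p[2] for p in r])
E
python3 - <<'E'
from h import *
import pickle
s,c,T=pickle.load(open('w1.pkl','rb'))
m=hue(c['frame'],125,150,60,20);_,l=blobs(m);m=(l==l[185,270]).astype(np.uint8)*255
q=quad(m);print(q)
# order: image TL,TR,BR,BL -> lid x up slope = image down; y = image right
o=q[np.argsort(q[:,1])];q=np.array([*sorted(o[:2].tolist()),*sorted(o[2:].tolist())])
I=np.eye(4)
n=np.array([(lambda d:d[:2]/d[2])(ray(c,p,I)[1]) for p in q])
obj=np.array([[-58,-80,0],[-58,80,0],[58,-80,0],[58,80,0]],float)
ok,rv,tv=cv2.solvePnP(obj,n,np.eye(3),None)
pr=cv2.projectPoints(obj,rv,tv,np.eye(3),None)[0][:,0];print('err px',np.round((pr-n)*310,1).tolist())
M=np.eye(4);M[:3,:3]=cv2.Rodrigues(rv)[0];M[:3,3]=tv.ravel();W=T@M
print(np.round(W,3)); print('handle',(W@[0,0,12,1])[:3])
print('yaw',np.degrees(np.arctan2(-W[0,1],W[1,1])),'tilt',np.degrees(np.arccos(W[2,2])))
# handle top outline
v=cv2.cvtColor(c['frame'],cv2.COLOR_RGB2HSV)
d=((v[...,2]<85)&(m>0)).astype(np.uint8)*255
print([b for b in blobs(d,100)[0]])
for z in(75,85,95): print(z,onz(c,(306,195),z,T))
E
```

```text
[[367.14146067 151.7694651 ]
 [374.90852983 242.95781755]
 [243.         247.5275692 ]
 [243.         157.51517472]]
err px [[0.3, -0.2], [0.1, -0.0], [-0.2, 0.5], [-0.3, -0.3]]
[[ 8.83000e-01 -6.60000e-02 -4.64000e-01  5.86465e+02]
 [ 6.50000e-02  9.98000e-01 -1.90000e-02  2.10123e+02]
 [ 4.64000e-01 -1.30000e-02  8.86000e-01  7.01870e+01]
 [ 0.00000e+00  0.00000e+00  0.00000e+00  1.00000e+00]]
handle [580.89966513 209.89360825  80.81529794]
yaw 3.79148360750027 tilt 27.65867419285784
[([281, 187, 51, 19, 549], [305.6, 196.1])]
75 [580.61092289 209.47121426  75.        ]
85 [577.90796264 209.71492368  85.        ]
95 [575.20500239 209.95863311  95.        ]
```

Handle centre is at about (581, 210, 81), yaw 3.8°, tilt 27.7°. I'll grip the bar by its ends, since the tool stays vertical.

Emit:
arm_command --pt "-13 -5 40 -2.4 1" --pt "-25 -10.5 80 -2.4 1" --pt "-25 -10.5 110 -2.4 1" --pt "-25 -10.5 140 -2.4 1" --pt "-25 -10.5 140 -2.4 1"

```text
t: 2.15
eef_pos: [579.0, 209.6, 99.3]
tcp_rot: [-3.141, -0.006, -3.074]
ft_force: [-0.4, 0.2, 0.1]
opening: 1.002
grip_force: 0.0
```

Emit:
arm_command --pt "0 0 8 0 1" --pt "0 0 14 0 1" --pt "0 0 18 0 1" --pt "0 0 22 0 1" --pt "0 0 22 0 1"

```text
t: 2.65
eef_pos: [580.8, 210.1, 80.8]
tcp_rot: [3.142, 0.0, -3.073]
ft_force: [-0.6, 0.6, -0.6]
opening: 1.0
grip_force: 0.0
```

```bash
python3 - <<'E'
from h import *
s,c,T=wrist();print(s['eef_pos'],s['tcp_rot'],s['ft_force'])
f=c['frame'];save('w2',f)
E
```

```text
[580.77152219 210.08417287  80.83006597] [ 3.14150086e+00  1.50416313e-05 -3.07263925e+00] [-0.57069006  0.57825273 -0.57124467]
```

View pics/w2.png

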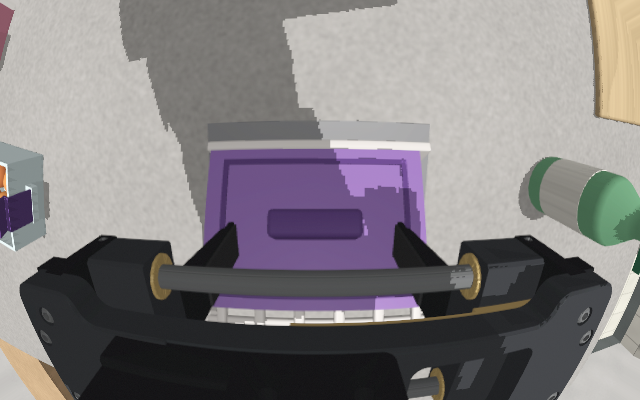

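The fingertips at (237,228) and (395,228) straddle the handle at (315,223), centred. I'll go down 4 mm more and close.

Emit:
arm_command --pt "0 0 2 0 1" --pt "0 0 4 0 1" --pt "0 0 4 0 0.5" --pt "0 0 4 0 0.5" --pt "0 0 4 0 0.5"

```text
t: 3.2
eef_pos: [580.9, 210.1, 76.9]
tcp_rot: [3.141, 0.0, -3.072]
ft_force: [-0.1, -0.5, -0.4]
opening: 0.802
grip_force: 0.0
```

Emit:
arm_command --pt "0 0 0 0 0.5" --pt "0 0 0 0 0.5" --pt "0 0 0 0 0.5" --pt "0 0 0 0 0.5" --pt "0 0 0 0 0.5"

```text
t: 3.7
eef_pos: [580.8, 210.1, 76.9]
tcp_rot: [3.142, 0.0, -3.073]
ft_force: [-1.2, -0.4, 0.1]
opening: 0.502
grip_force: 0.0
```

Opening 0.50 with no grip force, so I'll look again.

```bash
python3 - <<'E'
from h import *
s,c,T=wrist();print(s['opening'],s['grip_force'])
f=c['frame'];save('w3',cv2.resize(f[130:330,180:450],None,fx=2.9,fy=2.9))
iT=np.linalg.inv(T)
E
```

```text
0.5018984677248994 0.0
```

View pics/w3.png

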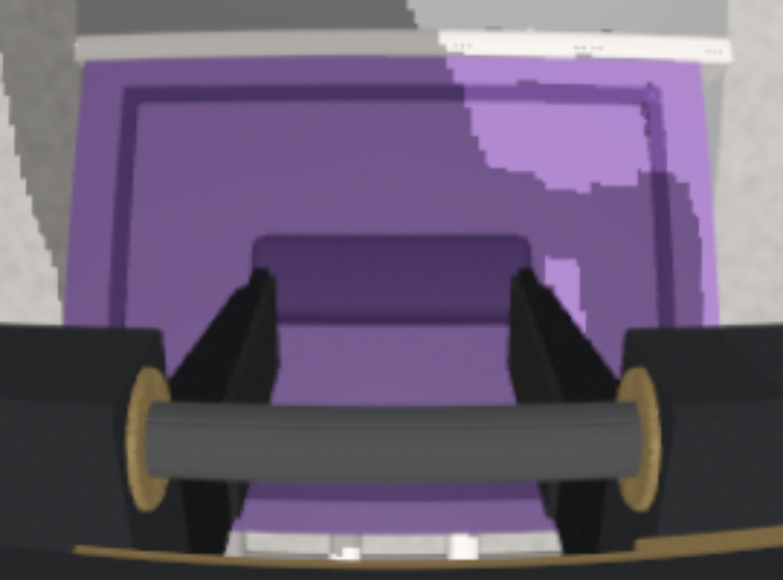

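In the crop, both finger inner faces (275 and 512) overlap the handle ends (253 and 530). So the fingers closed above the bar, because the tips pull back as they open. I'll reopen and go lower in steps, watching the force.

Emit:
arm_command --pt "0 0 0 0 0.8" --pt "0 0 0 0 0.8" --pt "0 0 0 0 0.8" --pt "0 0 3 0 0.8" --pt "0 0 6 0 0.8"

```text
t: 4.25
eef_pos: [580.8, 210.1, 70.6]
tcp_rot: [3.142, 0.0, -3.073]
ft_force: [-0.2, -0.5, -1.1]
opening: 0.796
grip_force: 0.0
```

Emit:
arm_command --pt "0 0 1.5 0 0.8" --pt "0 0 3 0 0.8" --pt "0 0 4.5 0 0.8" --pt "0 0 6 0 0.8" --pt "0 0 6 0 0.8"

```text
t: 4.75
eef_pos: [580.8, 210.0, 64.6]
tcp_rot: [3.142, -0.0, -3.073]
ft_force: [0.2, -0.0, -0.4]
opening: 0.795
grip_force: 0.0
```

Emit:
arm_command --pt "0 0 0 0 0.55" --pt "0 0 0 0 0.55" --pt "0 0 0 0 0.55" --pt "0 0 0 0 0.55" --pt "0 0 0 0 0.55"

```text
t: 5.25
eef_pos: [580.8, 210.1, 64.9]
tcp_rot: [3.141, 0.0, -3.073]
ft_force: [0.3, -0.4, 1.1]
opening: 0.626
grip_force: 30.0
```

It grips the 60 mm ends (0.626, 30 N). I'll take a slightly deeper bite before lifting.

Emit:
arm_command --pt "0 0 0 0 0.75" --pt "0 0 0 0 0.75" --pt "0 0 2 0 0.75" --pt "0 0 4 0 0.75" --pt "0 0 4 0 0.75"

```text
t: 5.75
eef_pos: [580.6, 210.0, 60.4]
tcp_rot: [-3.142, -0.001, -3.073]
ft_force: [-0.1, -0.5, -0.5]
opening: 0.748
grip_force: 0.0
```

Emit:
arm_command --pt "0 0 0 0 0.5" --pt "0 0 0 0 0.5" --pt "0 0 0 0 0.5" --pt "0 0 0 0 0.5" --pt "0 0 0 0 0.5"

```text
t: 6.25
eef_pos: [580.8, 210.1, 60.8]
tcp_rot: [3.142, 0.0, -3.073]
ft_force: [0.1, -0.3, -0.9]
opening: 0.629
grip_force: 30.0
```

Emit:
arm_command --pt "0 0 -3 0 0.5" --pt "0 0 -8 0 0.5" --pt "0 0 -14 0 0.5" --pt "0 0 -20 0 0.5" --pt "0 0 -20 0 0.5"

```text
t: 6.75
eef_pos: [581.3, 210.2, 82.0]
tcp_rot: [3.141, 0.002, -3.073]
ft_force: [-0.1, 1.1, -0.5]
opening: 0.628
grip_force: 30.0
```

Lid is off the rack and held. I'll raise it and move over clear counter, where it can be levelled in the grip.

Emit:
arm_command --pt "0 0 -30 0 0.5" --pt "0 0 -60 0 0.5" --pt "15 -40 -60 0 0.5" --pt "30 -80 -60 0 0.5" --pt "45 -120 -60 0 0.5"

```text
t: 7.25
eef_pos: [543.5, 86.2, 141.1]
tcp_rot: [3.142, 0.001, -3.072]
ft_force: [1.5, -0.3, -1.1]
opening: 0.63
grip_force: 30.0
```

Emit:
arm_command --pt "15 -40 0 0 0.5" --pt "29 -85 0 0 0.5" --pt "29 -85 0 0 0.5" --pt "29 -85 0 0 0.5" --pt "29 -85 0 0 0.5"

```text
t: 7.75
eef_pos: [521.4, 1.0, 140.9]
tcp_rot: [3.141, 0.0, -3.072]
ft_force: [1.0, -0.4, -1.0]
opening: 0.626
grip_force: 30.0
```

```bash
python3 - <<'E'
from h import *
s,c,T=wrist();print(s['t'],s['eef_pos'],s['ft_force'],s['opening'])
t=env.read_camera('scene')['frame'];a=cv2.resize(t[120:300,200:440],None,fx=1.6,fy=1.6)
b=np.zeros((400,640+384,3),np.uint8);b[:,:640]=c['frame'];b[:288,640:]=a
save('w4',cv2.resize(b,(800,312)))
E
```

```text
7.75 [521.38624183   1.04987242 140.88474495] [ 0.95215478 -0.36004455 -0.96620861] 0.6258815252647469
```

View pics/w4.png

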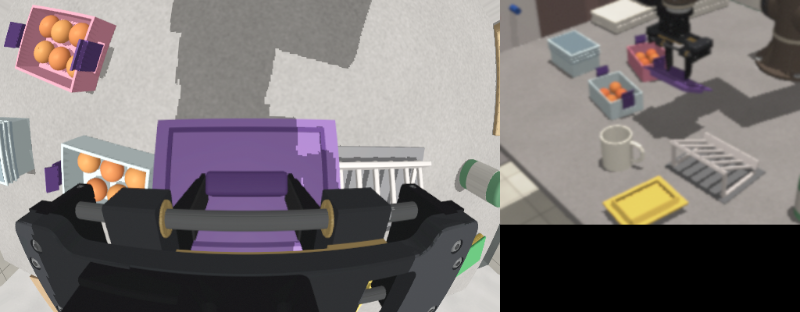

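The lid is held straight in the grip; the handle is at about (245,183) in the picture. I'll lower it while dragging away from the robot so the low edge trails and the lid levels on the counter.

Emit:
arm_command --pt "0 0 40 0 0.5" --pt "0 0 75 0 0.5" --pt "0 0 100 0 0.5" --pt "0 0 108 0 0.5" --pt "0 0 108 0 0.5"

```text
t: 8.35
eef_pos: [520.9, 1.2, 32.2]
tcp_rot: [3.141, -0.002, -3.071]
ft_force: [0.0, 1.0, -1.3]
opening: 0.628
grip_force: 30.0
```

Emit:
arm_command --pt "-4 0 2 0 0.5" --pt "-8 0 4 0 0.5" --pt "-12 0 6 0 0.5" --pt "-16 0 8 0 0.5" --pt "-20 0 9 0 0.5"

```text
t: 8.85
eef_pos: [541.2, 1.8, 24.0]
tcp_rot: [3.141, -0.001, -3.072]
ft_force: [-3.0, 0.3, 3.9]
opening: 0.628
grip_force: 30.0
```

Emit:
arm_command --pt "-4 0 2 0 0.5" --pt "-8 0 4 0 0.5" --pt "-12 0 6 0 0.5" --pt "-16 0 8 0 0.5" --pt "-20 0 9 0 0.5"

```text
t: 9.35
eef_pos: [561.3, 3.2, 14.5]
tcp_rot: [3.141, -0.0, -3.073]
ft_force: [-0.8, -0.3, 2.5]
opening: 0.625
grip_force: 30.0
```

Emit:
arm_command --pt "-3 0 1 0 0.5" --pt "-6 0 2 0 0.5" --pt "-8 0 3 0 0.5" --pt "-8 0 3.5 0 0.5" --pt "-8 0 3.5 0 0.5"

```text
t: 9.85
eef_pos: [569.6, 3.8, 11.5]
tcp_rot: [-3.142, 0.001, -3.073]
ft_force: [0.9, 0.1, 4.4]
opening: 0.625
grip_force: 30.0
```

```bash
python3 - <<'E'
from h import *
import pickle
s,c,T=wrist();pickle.dump((s,c,T),open('w5.pkl','wb'));print(s['t'],s['eef_pos'],s['ft_force'],s['moment'])
m=hue(c['frame'],125,150,60,20);B=blobs(m,300);print(B[0])
save('w5',c['frame'])
E
```

```text
9.85 [569.57545815   3.78093901  11.54472146] [0.94543912 0.12706312 4.41924215] [ 0.1864394   0.19432584 -0.05416782]
[([0, 0, 47, 30, 1124], [21.7, 12.2]), ([189, 130, 254, 140, 30664], [315.1, 192.7]), ([251, 295, 129, 10, 1039], [315.1, 300.0])]
```

View pics/w5.png

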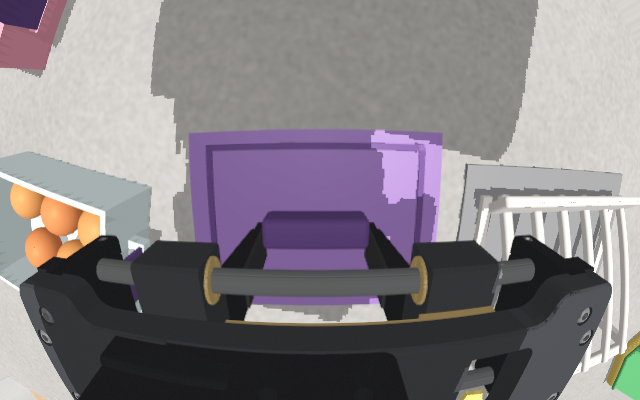

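The lid looks flat on the counter, with its near edge at rows 131–134 and far edge at about row 305. I'll check that with rays onto z = 19, the plate top when level.

```bash
python3 - <<'E'
from h import *
import pickle
s,c,T=pickle.load(open('w5.pkl','rb'))
m=hue(c['frame'],125,150,60,20);_,l=blobs(m)
L=(l==l[180,230])
for col in (230,260,290,316,345,370): 
    r=np.where(m[:,col]>0)[0]; r=r[r>100]; 
    a,b=onz(c,(col,r[0]),19,T),onz(c,(col,r[-1]),19,T)
    print(col,r[0],r[-1],np.round(a,1),np.round(b,1),'span',round(b[0]-a[0],1))
for row in(140,170,200,230):
    k=np.where(L[row])[0];a,b=onz(c,(k[0],row),19,T),onz(c,(k[-1]+1,row),19,T);print(row,k[0],k[-1],np.round(a,1),np.round(b,1),round(b[1]-a[1],1))
E
```

```text
230 132 255 [511.3 -52.2  19. ] [593.5 -52.6  19. ] span 82.1
260 130 303 [509.4 -33.6  19. ] [630.9 -32.   19. ] span 121.5
290 130 304 [508.5 -15.5  19. ] [629.4 -10.2  19. ] span 121.0
316 130 304 [ 5.075e+02 -1.000e-01  1.900e+01] [627.9   8.4  19. ] span 120.4
345 130 304 [506.1  17.1  19. ] [626.7  29.3  19. ] span 120.6
370 130 303 [504.8  32.1  19. ] [625.2  47.4  19. ] span 120.4
140 189 441 [517.1 -79.5  19. ] [505.9  79.3  19. ] 158.8
170 190 440 [536.4 -78.9  19. ] [525.1  81.4  19. ] 160.3
200 192 438 [556.3 -78.1  19. ] [545.   83.4  19. ] 161.5
230 194 435 [577.5 -77.8  19. ] [566.   85.4  19. ] 163.2
```

Both the width (159 growing to 163) and the span (120.6 rather than 116) put the far edge about 7 mm high, roughly 4° of tilt. I'll press about 3 mm further.

Emit:
arm_command --pt "-2 0 1 0 0.5" --pt "-4 0 2 0 0.5" --pt "-5 0 3 0 0.5" --pt "-5 0 3.5 0 0.5" --pt "-5 0 3.5 0 0.5"

```text
t: 10.4
eef_pos: [574.2, 4.1, 7.8]
tcp_rot: [3.142, 0.0, -3.073]
ft_force: [-0.3, -0.1, 4.4]
opening: 0.625
grip_force: 30.0
```

```bash
cat > lv.py <<'E'
from h import *
s,c,T=wrist();print(s['t'],s['eef_pos'],s['ft_force'])
m=hue(c['frame'],125,150,60,20);_,l=blobs(m);L=(l==l[180,230])
for col in (290,316,345): 
    r=np.where(m[:,col]>0)[0]; r=r[r>100];a,b=onz(c,(col,r[0]),19,T),onz(c,(col,r[-1]+1),19,T)
    print(np.round(a,1),np.round(b,1),'span',round(np.hypot(*(b-a)[:2])*np.cos(.07),1))
for row in(150,190,230):
    k=np.where(L[row])[0];a,b=onz(c,(k[0],row),19,T),onz(c,(k[-1]+1,row),19,T);print(np.round((a+b)/2,1),round(b[1]-a[1],1))
E
python3 lv.py
```

```text
10.4 [574.20757913   4.11141272   7.82733808] [-0.32604671 -0.11441715  4.43631309]
[510.5 -15.   19. ] [627.   -9.8  19. ] span 116.3
[509.6   0.   19. ] [625.6   8.3  19. ] span 116.0
[508.3  16.9  19. ] [624.4  28.5  19. ] span 116.4
[522.    0.6  19. ] 159.2
[547.6   2.4  19. ] 159.7
[574.9   4.4  19. ] 160.6
```

The lid is level (span 116.2), and its centre sits about 6.6 mm nearer the robot than the TCP. I'll lift and go to the far side of the tub so the wrist camera sees both tub and lid.

Emit:
arm_command --pt "0 0 -10 0 0.5" --pt "0 0 -40 0 0.5" --pt "0 0 -80 0 0.5" --pt "0 0 -120 0 0.5" --pt "0 0 -160 0 0.5"

```text
t: 10.95
eef_pos: [573.8, 4.1, 170.0]
tcp_rot: [-3.142, 0.001, -3.073]
ft_force: [0.7, -0.2, -1.4]
opening: 0.628
grip_force: 30.0
```

Emit:
arm_command --pt "-17 -36 0 0 0.5" --pt "-34 -72 0 0 0.5" --pt "-51 -108 0 0 0.5" --pt "-68 -144 0 0 0.5" --pt "-85 -180 0 0 0.5"

```text
t: 11.45
eef_pos: [671.8, -171.1, 168.5]
tcp_rot: [-3.141, 0.001, -3.073]
ft_force: [0.5, 0.6, -0.6]
opening: 0.63
grip_force: 30.0
```

Emit:
arm_command --pt "-16 -36 0 6 0.5" --pt "-16 -36 0 11 0.5" --pt "-16 -36 0 11 0.5" --pt "-16 -36 0 11 0.5" --pt "-16 -36 0 11 0.5"

```text
t: 11.95
eef_pos: [689.5, -203.7, 168.3]
tcp_rot: [3.142, 0.0, 3.021]
ft_force: [-0.5, -0.6, 0.1]
opening: 0.625
grip_force: 30.0
```

```bash
python3 - <<'E'
from h import *
import pickle
s,c,T=wrist();pickle.dump((s,c,T),open('w6.pkl','wb'));print(s['t'],s['eef_pos'],s['tcp_rot'],s['ft_force'])
save('w6',c['frame'])
E
```

```text
11.95 [ 689.54088571 -203.65586508  168.27060544] [3.14153481e+00 2.16179826e-04 3.02145967e+00] [-0.54379444 -0.61148685  0.10974857]
```

View pics/w6.png

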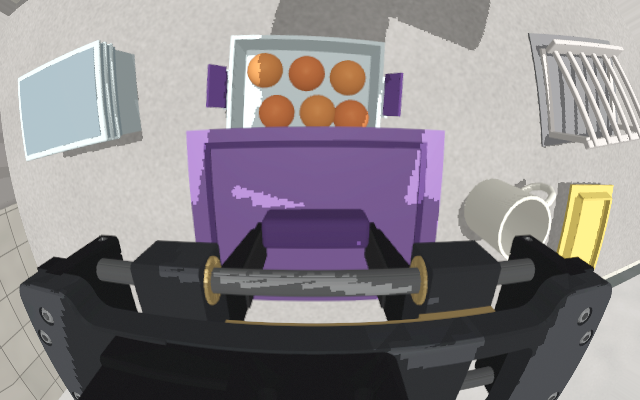

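The tub shows ahead of the lid: near rim corners at about (231,37) and (384,42), clips at (217,87) and (394,94). I'll get its centre from the rim edge and the clips.

```bash
python3 - <<'E'
from h import *
import pickle
s,c,T=pickle.load(open('w6.pkl','rb'));f=c['frame']
B,l=blobs(hue(f,125,150,60,20),200)
for st,ce in B:
    if st[1]<100 and st[4]<3000 and 150<ce[0]<450:
        m=(l==l[int(ce[1]),int(ce[0])]).astype(np.uint8)*255
        q=quad(m);print(st,np.round(q,1).tolist());
        for p in q: print('   z88',np.round(onz(c,p,88,T),1),' z60',np.round(onz(c,p,60,T),1))
# rim: gradient peaks
g=cv2.GaussianBlur(f,(0,0),.8).astype(int)
for col in(255,280,330,360): print(col,[(r,*g[r,col]) for r in range(30,52,1)][::1])
for row in(50,60): print(row,[(k,*g[row,k]) for k in [*range(222,250,2)]],[(k,*g[row,k]) for k in range(370,394,2)])
E
```

```text
[206, 64, 21, 44, 808] [[208.2, 64.2], [226.6, 67.3], [224.8, 106.0], [206.4, 106.0]]
   z88 [ 558.5 -284.5   88. ]  z60 [ 552.4 -293.7   60. ]
   z88 [ 564.9 -267.6   88. ]  z60 [ 559.5 -275.1   60. ]
   z88 [ 599.7 -273.8   88. ]  z60 [ 597.8 -281.9   60. ]
   z88 [ 596.5 -291.2   88. ]  z60 [ 594.3 -301.1   60. ]
[383, 73, 20, 43, 735] [[401.8, 72.8], [399.5, 115.0], [382.6, 115.0], [385.8, 74.4]]
   z88 [ 588.6 -113.9   88. ]  z60 [ 585.6 -105.6   60. ]
   z88 [ 626.5 -120.2   88. ]  z60 [ 627.4 -112.5   60. ]
   z88 [ 625.3 -135.7   88. ]  z60 [ 626.1 -129.6   60. ]
   z88 [ 589.3 -128.8   88. ]  z60 [ 586.4 -122.    60. ]
255 [(30, np.int64(199), np.int64(196), np.int64(192)), (31, np.int64(200), np.int64(197), np.int64(193)), (32, np.int64(203), np.int64(200), np.int64(195)), (33, np.int64(207), np.int64(204), np.int64(200)), (34, np.int64(219), np.int64(219), np.int64(217)), (35, np.int64(240), np.int64(243), np.int64(242)), (36, np.int64(252), np.int64(254), np.int64(254)), (37, np.int64(250), np.int64(252), np.int64(252)), (38, np.int64(223), np.int64(230), np.int64(230)), 
[... 6057 characters left out ...]
4(228), np.int64(228)), (248, np.int64(253), np.int64(253), np.int64(253))] [(370, np.int64(160), np.int64(171), np.int64(171)), (372, np.int64(136), np.int64(145), np.int64(146)), (374, np.int64(133), np.int64(143), np.int64(144)), (376, np.int64(133), np.int64(143), np.int64(144)), (378, np.int64(137), np.int64(146), np.int64(147)), (380, np.int64(165), np.int64(176), np.int64(176)), (382, np.int64(181), np.int64(191), np.int64(191)), (384, np.int64(199), np.int64(200), np.int64(197)), (386, np.int64(210), np.int64(206), np.int64(203)), (388, np.int64(211), np.int64(207), np.int64(204)), (390, np.int64(209), np.int64(205), np.int64(201)), (392, np.int64(205), np.int64(202), np.int64(197))]
```

```bash
sed -i 's/wrist();/__import__("pickle").load(open("w6.pkl","rb"));/' lv.py; sed 's/,19,T/,168.3+23-17+5,T/g' lv.py > lv2.py; python3 lv2.py
```

```text
11.95 [ 689.54088571 -203.65586508  168.27060544] [-0.54379444 -0.61148685  0.10974857]
[ 624.  -210.2  179.3] [ 739.8 -227.   179.3] span 116.7
[ 625.9 -195.2  179.3] [ 742.6 -209.1  179.3] span 117.2
[ 627.8 -178.4  179.3] [ 744.4 -188.9  179.3] span 116.8
[ 637.7 -196.9  179.3] 157.3
[ 663.2 -199.9  179.3] 159.1
[ 690.3 -203.2  179.3] 158.6
```

```bash
python3 - <<'E'
from h import *
import pickle
s,c,T=pickle.load(open('w6.pkl','rb'))
P=[onz(c,p,60,T)[:2] for p in((255,34.5),(280,34.8),(330,36.9),(360,39.4))]
print(np.round(P,1)); k,b=np.polyfit([p[1] for p in P],[p[0] for p in P],1);print('yaw',-np.degrees(np.arctan(k)))
for row,a,e in((50,229.2,383.2),(60,228.7,383)): 
    A,B=onz(c,(a,row),60,T)[:2],onz(c,(e,row),60,T)[:2];print(np.round(A,1),np.round(B,1),np.hypot(*(A-B)))
    M=(A+B)/2; y=-np.radians(10); ex=np.array([np.cos(y),np.sin(y)]);ey=np.array([-ex[1],ex[0]])
    # near edge point at centre line: solve along
    cy=((A@ey)+(B@ey))/2; cx=np.mean([p@ex for p in P])+53
    print('centre',cx*ex+cy*ey,'width',(B-A)@ey)
# tool frame axes, lid centre
Tt=toolT(s)[:3,:3];print(np.round(Tt,3))
E
```

```text
[[ 531.4 -243.2]
 [ 536.  -219. ]
 [ 544.4 -171.7]
 [ 549.4 -143.1]]
yaw -10.188060047256174
[ 542.4 -270.5] [ 561.6 -121.6] 150.1217154593515
centre [ 592.53394957 -203.20516343] width 149.96409638434847
[ 552.5 -272.1] [ 571.8 -123.1] 150.24232542031683
centre [ 592.573117  -202.9830339] width 150.08204229296433
[[-0.993  0.12   0.   ]
 [ 0.12   0.993  0.   ]
 [-0.     0.    -1.   ]]
```

Tub centre is (592.5, −203.0), yaw −10.1°, with the measured rim width of 150.0 agreeing. The lid is level, and its centre is offset about 5.8 mm along tool x. Next I'll go over the tub, then down to just above the clips.

Emit:
arm_command --pt "30 -4 0 1.6 0.5" --pt "60 -8 0 3.2 0.5" --pt "90.7 -11.8 0 3.2 0.5" --pt "90.7 -11.8 20 3.2 0.5" --pt "90.7 -11.8 40 3.2 0.5"

```text
t: 12.5
eef_pos: [598.0, -204.7, 128.8]
tcp_rot: [-3.141, 0.002, 2.964]
ft_force: [0.1, 0.3, -0.4]
opening: 0.625
grip_force: 30.0
```

Emit:
arm_command --pt "0 0 10 0 0.5" --pt "0 0 20 0 0.5" --pt "0 0 28 0 0.5" --pt "0 0 28 0 0.5" --pt "0 0 28 0 0.5"

```text
t: 13.0
eef_pos: [598.5, -205.0, 100.1]
tcp_rot: [3.142, 0.0, 2.963]
ft_force: [0.6, 0.2, -1.3]
opening: 0.633
grip_force: 30.0
```

```bash
python3 - <<'E'
from h import *
s,c,T=wrist();print(s['t'],s['eef_pos'],np.degrees(s['tcp_rot'][2]),s['ft_force'])
f=c['frame'];m=hue(f,125,150,60,20)
z=s['eef_pos'][2]+6+5
for col in(290,316,345):
    r=np.where(m[:,col]>0)[0];r=r[r>100];a,b=onz(c,(col,r[0]),z,T),onz(c,(col,r[-1]+1),z,T);print(np.round((a+b)/2,1)[:2],np.hypot(*(b-a)[:2]))
print(blobs(m,150)[0])
t=env.read_camera('scene');save('s7',cv2.resize(t['frame'][110:260,210:390],None,fx=2.2,fy=2.2))
b=np.zeros((400,640+400,3),np.uint8);b[:,:640]=f;b[:330,640:1036]=cv2.resize(t['frame'][110:260,210:390],(396,330));save('w7',cv2.resize(b,(800,308)))
E
```

```text
13.0 [ 598.46438143 -205.03135699  100.06603247] 169.76746060538647 [ 0.6016438   0.19481497 -1.28438869]
[ 590.  -219.4] 116.98226649219869
[ 593.3 -203.1] 117.52279876713045
[ 596.2 -184.7] 117.10138521084978
[([187, 127, 257, 143, 31590], [315.1, 191.1]), ([253, 295, 125, 6, 465], [314.8, 297.8])]
```

The lid centre reads (593.3, −203.1), within 1 mm. Now I'll lower it in steps, watching the force.

Emit:
arm_command --pt "0 0 7 0 0.5" --pt "0 0 14 0 0.5" --pt "0 0 20 0 0.5" --pt "0 0 25 0 0.5" --pt "0 0 28 0 0.5"

```text
t: 13.6
eef_pos: [598.2, -204.8, 71.3]
tcp_rot: [3.141, -0.0, 2.963]
ft_force: [-0.2, 3.2, 3.0]
opening: 0.627
grip_force: 30.0
```

Emit:
arm_command --pt "0 0 2 0 0.5" --pt "0 0 4 0 0.5" --pt "0 0 6 0 0.5" --pt "0 0 8 0 0.5" --pt "0 0 8 0 0.5"

```text
t: 14.1
eef_pos: [598.9, -205.3, 64.6]
tcp_rot: [-3.141, 0.002, 2.963]
ft_force: [0.8, 1.0, 6.1]
opening: 0.625
grip_force: 30.0
```

Emit:
arm_command --pt "0 0 2 0 0.5" --pt "0 0 4 0 0.5" --pt "0 0 6 0 0.5" --pt "0 0 7 0 0.5" --pt "0 0 7 0 0.5"

```text
t: 14.6
eef_pos: [598.5, -205.1, 56.8]
tcp_rot: [-3.142, 0.001, 2.963]
ft_force: [0.8, 1.1, 2.9]
opening: 0.624
grip_force: 30.0
```

Emit:
arm_command --pt "0 0 1 0 0.5" --pt "0 0 2 0 0.5" --pt "0 0 3 0 0.5" --pt "0 0 3 0 0.5" --pt "0 0 3 0 0.5"

```text
t: 15.1
eef_pos: [598.3, -205.1, 53.9]
tcp_rot: [3.142, 0.0, 2.963]
ft_force: [2.4, 0.6, 3.0]
opening: 0.628
grip_force: 30.0
```

Emit:
arm_command --pt "0 0 1 0 0.5" --pt "0 0 2 0 0.5" --pt "0 0 3 0 0.5" --pt "0 0 3 0 0.5" --pt "0 0 3 0 0.5"

```text
t: 15.6
eef_pos: [598.7, -205.2, 53.5]
tcp_rot: [-3.141, 0.002, 2.963]
ft_force: [-5.8, 3.0, 28.0]
opening: 0.631
grip_force: 30.0
```

It stopped hard at TCP z 53.5 (home was predicted at 53.8) with 28 N. I'll ease off, let go, rise and check.

Emit:
arm_command --pt "0 0 -2 0 0.5" --pt "0 0 -2.5 0 0.5" --pt "0 0 -2.5 0 0.85" --pt "0 0 -2.5 0 0.85" --pt "0 0 -2.5 0 0.85"

```text
t: 16.1
eef_pos: [597.9, -204.9, 52.8]
tcp_rot: [3.141, -0.001, 2.963]
ft_force: [-0.5, 0.2, -0.3]
opening: 0.815
grip_force: 0.0
```

Emit:
arm_command --pt "0 0 0 0 0.85" --pt "0 0 -10 0 0.85" --pt "0 0 -40 0 0.85" --pt "-30 0 -80 0 0.85" --pt "-70 0 -110 0 0.85"

```text
t: 16.6
eef_pos: [667.4, -217.6, 167.2]
tcp_rot: [-3.141, 0.002, 2.962]
ft_force: [0.6, -0.6, -0.1]
opening: 0.855
grip_force: 0.0
```

Emit:
arm_command --pt "-20 0 -10 0 0.85" --pt "-30 0 -20 0 0.85" --pt "-30 0 -20 0 0.85" --pt "-30 0 -20 0 0.85" --pt "-30 0 -20 0 0.85"

```text
t: 17.1
eef_pos: [695.8, -222.6, 182.9]
tcp_rot: [3.141, -0.001, 2.963]
ft_force: [0.9, 0.1, 0.3]
opening: 0.848
grip_force: 0.0
```

```bash
python3 - <<'E'
from h import *
import pickle
s,c,T=wrist();pickle.dump((s,c,T),open('w8.pkl','wb'));print(s['t'],s['eef_pos'],s['ft_force'],s['opening'])
print(blobs(hue(c['frame'],125,150,60,20),150)[0])
t=env.read_camera('scene')['frame']
b=np.zeros((520,800,3),np.uint8);b[:,:480]=cv2.resize(c['frame'][10:270,200:440],(480,520));b[:260,480:]=cv2.resize(t[150:254,240:368],(320,260));save('w8',b)
E
```

```text
17.1 [ 695.7807182  -222.59658281  182.85431308] [0.88231575 0.08402819 0.32350319] 0.8480955259004973
[([224, 24, 186, 115, 18900], [315.5, 81.4])]
```

View pics/w8.png

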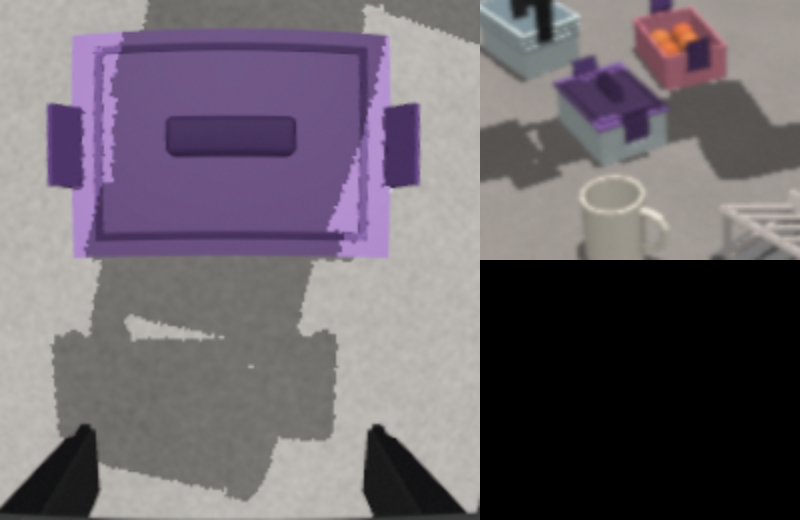

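The plate sits over the whole rim, and both clips, at crop (65,145) and (402,145), overlap its short edges. One numeric check for level and height.

```bash
python3 - <<'E'
from h import *
import pickle
s,c,T=pickle.load(open('w8.pkl','rb'))
m=hue(c['frame'],125,150,60,20);m[58:105,:238]=0;m[58:105,393:]=0
def fl(pts): vx,vy,x,y=cv2.fitLine(np.float32(pts),cv2.DIST_HUBER,0,.01,.01).ravel();return np.cross([x,y,1],[x+vx,y+vy,1])
cols=range(248,384,4)
t=fl([(k,np.where(m[:,k])[0][0]-.5) for k in cols]);b=fl([(k,np.where(m[:180,k])[0][-1]+.5) for k in cols])
rows=[*range(34,56,2),*range(108,132,2)]
l=fl([(np.where(m[r])[0][0]-.5,r) for r in rows]);r_=fl([(np.where(m[r])[0][-1]+.5,r) for r in rows])
q=[(lambda p:p[:2]/p[2])(np.cross(a,d)) for a,d in((t,l),(t,r_),(b,l),(b,r_))];print(np.round(q,1).tolist())
n=np.array([(lambda d:d[:2]/d[2])(ray(c,p,np.eye(4))[1]) for p in q])
obj=np.array([[-58,-80,0],[-58,80,0],[58,-80,0],[58,80,0]],float)
ok,rv,tv=cv2.solvePnP(obj,n,np.eye(3),None);M=np.eye(4);M[:3,:3]=cv2.Rodrigues(rv)[0];M[:3,3]=tv.ravel();W=T@M
print(np.round(W,3))
for p in q: print(np.round(onz(c,p,65,T),1))
print(np.mean([onz(c,p,65,T) for p in q],0))
E
```

```text
[[235.2, 24.9], [394.7, 24.5], [236.7, 137.5], [393.4, 137.5]]
[[ 9.84000e-01  1.77000e-01  3.80000e-02  5.89703e+02]
 [-1.76000e-01  9.84000e-01 -1.50000e-02 -2.03393e+02]
 [-4.00000e-02  8.00000e-03  9.99000e-01  6.76040e+01]
 [ 0.00000e+00  0.00000e+00  0.00000e+00  1.00000e+00]]
[ 516.8 -272.3   65. ]
[ 545.  -113.1   65. ]
[ 633.1 -292.2   65. ]
[ 661.4 -134.9   65. ]
[ 589.06305128 -203.11706077   65.        ]
```

The fit suggests the robot-side edge may be 2–3 mm high, close to measurement noise. As insurance I'll press that side of the plate with shut fingers, then the handle.

Emit:
arm_command --pt "45 0 0 0 0" --pt "90 0 0 0 0" --pt "135 1 0 0 0" --pt "141 1 20 0 0" --pt "141 1 40 0 0"

```text
t: 17.7
eef_pos: [556.7, -196.5, 144.0]
tcp_rot: [-3.141, 0.002, 2.962]
ft_force: [1.1, 0.5, -0.4]
opening: 0.49
grip_force: 0.0
```

Emit:
arm_command --pt "0 0 10 0 0" --pt "0 0 20 0 0" --pt "0 0 35 0 0" --pt "0 0 50 0 0" --pt "0 0 64 0 0"

```text
t: 18.2
eef_pos: [558.3, -196.8, 78.6]
tcp_rot: [3.142, 0.0, 2.963]
ft_force: [0.9, -0.1, 0.1]
opening: 0.066
grip_force: 0.0
```

Emit:
arm_command --pt "0 0 1.5 0 0" --pt "0 0 3 0 0" --pt "0 0 4.5 0 0" --pt "0 0 6 0 0" --pt "0 0 6 0 0"

```text
t: 18.7
eef_pos: [558.2, -196.8, 73.6]
tcp_rot: [-3.142, 0.001, 2.963]
ft_force: [-0.0, -0.5, -0.5]
opening: 0.002
grip_force: 0.0
```

Emit:
arm_command --pt "0 0 1.5 0 0" --pt "0 0 3 0 0" --pt "0 0 4.5 0 0" --pt "0 0 6 0 0" --pt "0 0 6 0 0"

```text
t: 19.2
eef_pos: [557.9, -196.7, 67.0]
tcp_rot: [3.141, -0.0, 2.963]
ft_force: [-0.4, -0.6, 0.2]
opening: 0.006
grip_force: 0.0
```

Emit:
arm_command --pt "0 0 1 0 0" --pt "0 0 2 0 0" --pt "0 0 3 0 0" --pt "0 0 3 0 0" --pt "0 0 3 0 0"

```text
t: 19.7
eef_pos: [558.1, -196.7, 64.3]
tcp_rot: [3.142, 0.0, 2.963]
ft_force: [0.2, 0.2, -0.2]
opening: 0.004
grip_force: 0.0
```

Emit:
arm_command --pt "0 0 1 0 0" --pt "0 0 2 0 0" --pt "0 0 2.5 0 0" --pt "0 0 3 0 0" --pt "0 0 3 0 0"

```text
t: 20.2
eef_pos: [558.0, -196.7, 61.2]
tcp_rot: [3.141, -0.0, 2.963]
ft_force: [-0.3, 0.2, 0.1]
opening: 0.003
grip_force: 0.0
```

The tips evidently sit behind the TCP, as the first grasp showed. I'll keep probing gently.

Emit:
arm_command --pt "0 0 1 0 0" --pt "0 0 2 0 0" --pt "0 0 3 0 0" --pt "0 0 4 0 0" --pt "0 0 5 0 0"

```text
t: 20.7
eef_pos: [558.1, -196.7, 56.2]
tcp_rot: [3.142, -0.0, 2.963]
ft_force: [-0.3, 0.9, 0.2]
opening: 0.006
grip_force: 0.0
```

Emit:
arm_command --pt "0 0 1 0 0" --pt "0 0 2 0 0" --pt "0 0 3 0 0" --pt "0 0 3 0 0" --pt "0 0 3 0 0"

```text
t: 21.2
eef_pos: [558.1, -196.7, 53.3]
tcp_rot: [3.142, -0.0, 2.963]
ft_force: [-0.8, 0.2, -0.7]
opening: 0.005
grip_force: 0.0
```

Emit:
arm_command --pt "0 0 1 0 0" --pt "0 0 2 0 0" --pt "0 0 3 0 0" --pt "0 0 3 0 0" --pt "0 0 3 0 0"

```text
t: 21.7
eef_pos: [558.0, -196.7, 50.3]
tcp_rot: [3.141, -0.0, 2.963]
ft_force: [-0.1, 0.3, 1.0]
opening: 0.005
grip_force: 0.0
```

Emit:
arm_command --pt "0 0 1 0 0" --pt "0 0 2 0 0" --pt "0 0 3 0 0" --pt "0 0 3 0 0" --pt "0 0 3 0 0"

```text
t: 22.2
eef_pos: [558.0, -196.7, 47.3]
tcp_rot: [3.141, -0.0, 2.963]
ft_force: [1.3, 0.8, -0.1]
opening: 0.005
grip_force: 0.0
```

Emit:
arm_command --pt "0 0 1 0 0" --pt "0 0 2 0 0" --pt "0 0 3 0 0" --pt "0 0 3 0 0" --pt "0 0 3 0 0"

```text
t: 22.7
eef_pos: [558.1, -196.7, 44.3]
tcp_rot: [3.141, -0.0, 2.963]
ft_force: [0.6, 0.9, -0.2]
opening: 0.005
grip_force: 0.0
```

Emit:
arm_command --pt "0 0 1 0 0" --pt "0 0 2 0 0" --pt "0 0 3 0 0" --pt "0 0 3 0 0" --pt "0 0 3 0 0"

```text
t: 23.2
eef_pos: [558.2, -196.8, 44.1]
tcp_rot: [-3.141, 0.002, 2.963]
ft_force: [-9.6, 5.3, 31.5]
opening: 0.006
grip_force: 15.6
```

Hard contact at TCP z 44.2 with 31 N on the robot side. The far side should stop at the same height if the lid is level.

Emit:
arm_command --pt "0 0 -5 0 0" --pt "0 0 -30 0 0" --pt "0 0 -50 0 0" --pt "-35 0 -50 0 0" --pt "-70 0 -50 0 0"

```text
t: 23.7
eef_pos: [628.0, -209.5, 92.6]
tcp_rot: [-3.141, 0.002, 2.962]
ft_force: [-0.4, -0.1, 0.6]
opening: 0.004
grip_force: 0.0
```

Emit:
arm_command --pt "0 0 10 0 0" --pt "0 0 25 0 0" --pt "0 0 38 0 0" --pt "0 0 42 0 0" --pt "0 0 43 0 0"

```text
t: 24.2
eef_pos: [626.2, -209.0, 47.4]
tcp_rot: [3.141, -0.002, 2.963]
ft_force: [-0.2, -0.2, -0.3]
opening: 0.0
grip_force: 0.0
```

Emit:
arm_command --pt "0 0 1 0 0" --pt "0 0 2 0 0" --pt "0 0 3 0 0" --pt "0 0 3 0 0" --pt "0 0 3 0 0"

```text
t: 24.7
eef_pos: [627.0, -209.2, 45.5]
tcp_rot: [3.142, 0.0, 2.963]
ft_force: [0.2, -0.1, -0.4]
opening: 0.004
grip_force: 0.0
```

Emit:
arm_command --pt "0 0 0.7 0 0" --pt "0 0 1.4 0 0" --pt "0 0 2.1 0 0" --pt "0 0 2.8 0 0" --pt "0 0 2.8 0 0"

```text
t: 25.2
eef_pos: [627.1, -209.2, 44.2]
tcp_rot: [-3.141, 0.001, 2.963]
ft_force: [-4.4, 2.7, 15.0]
opening: 0.007
grip_force: 7.6
```

Both sides stop at 44.2, so the lid is level and home. I'll retreat and hand in.

Emit:
arm_command --pt "0 0 -5 0 0" --pt "0 0 -30 0 0" --pt "0 0 -70 0 0" --pt "-20 0 -110 0 0.5" --pt "-60 0 -140 0 0.5"

```text
t: 25.7
eef_pos: [685.8, -219.9, 186.3]
tcp_rot: [-3.141, 0.002, 2.962]
ft_force: [1.2, -1.4, 0.5]
opening: 0.121
grip_force: 0.0
```

Emit:
arm_command --pt "0 0 0 0 0.5" --pt "0 0 0 0 0.5" --pt "0 0 0 0 0.5" --pt "0 0 0 0 0.5" --pt "0 0 0 0 0.5"

```text
t: 26.2
eef_pos: [685.3, -219.7, 181.8]
tcp_rot: [3.141, -0.001, 2.963]
ft_force: [-0.1, -0.2, 0.2]
opening: 0.489
grip_force: 0.0
```

```bash
python3 - <<'E'
from h import *
s,c,T=wrist();print(s['t'],s['eef_pos'],s['ft_force'])
t=env.read_camera('top')
print(blobs(hue(t['frame'],125,150,60,20),30)[0]);print(blobs(hue(c['frame'],125,150,60,20),150)[0], onz(c,blobs(hue(c['frame'],125,150,60,20),5000)[0][0][1],65,T))
print(env.job_done())
E
```

```text
26.2 [ 685.30160026 -219.7312772   181.76129011] [-0.13664978 -0.23411238  0.16469832]
[([352, 181, 12, 23, 138], [356.9, 191.1]), ([434, 270, 8, 13, 71], [437.7, 276.0])]
[([222, 34, 187, 115, 19061], [314.6, 91.5])] [ 592.59162971 -203.15544103   65.        ]
the job is handed in; nothing more can be done
None
```

The purple lid is on the mandarin tub, pressed level and fully home with both end clips over its edge and let go, and the job was handed in at about 26 s; to level the lid I first rested it on the counter in the grip.

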